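# Sort fresh prints into the kit trays

### The arm

A 6-joint arm with a two-finger parallel gripper is mounted at the origin on the work surface. World frame = base frame: x ahead of the robot, y to its left, z up, the work surface at z = 0. Lengths are in m, angles in degrees, forces in N, time in s.
With the tool pointing down it reaches from about 0.4 to 0.825 m from the base axis. Payload 7 kg.
Tool frame: the origin (TCP) lies at the very end of the fingers, on their centre line; the grasp point (between the pads) lies 19 mm behind it (ctrl.grip_point_offset is the distance from the TCP to the grasp point, in m); x points along the fingers, z is the direction in which the jaws open and shut, and the axes are right-handed (so a half turn about x gives the same grasp; the last joint's range is limited). The gripper opens to 88 mm and grips with 3 to 60 N. Pads are 19 mm wide; open, the fingers measure 130 mm over their backs; the gripper's body (78 mm by 193 mm) begins 47 mm behind the grasp point.
Start: joints at [86.809, 20.546, 0.682, 0, -70.136, -16.507], TCP at [0.228, 0.635, 0.227] pointing down, gripper open.
Joint ranges: [-176.03, 176.03], [-82.01, 121.73], [-58.28, 71.71], [-173.87, 95.51], [-174.79, -0.11], [-173.66, 173.66]. Speed limits (degrees/s): [136.94, 136.94, 172.46, 180, 180, 180].

### API

Orientations are given as [roll, pitch, yaw] about the fixed x, y, z axes, in that order (R = Rz(yaw) Ry(pitch) Rx(roll)).
In Python, from plant import get_obs, snapshot, calibration, close_job, ctrl gives the robot as it stands.
- The arm moves only by the tool move_arm, never from a script. Its argument "commands" is a list that holds one entry, the list of rows, each a list of 4 numbers: the shift along the tool's x, y, z in cm, then the turn about the tool's x in rad. In form: [[[dx, dy, dz, spin], ...]]. A call has 1 to 8 rows; each row shifts and turns the commanded pose from where the row before left it, along the tool's axes as they then stand; what a row does not reach is not made up. A row lasts 1/10 s, in which the tool goes at most 50 mm and 8.59 degrees, less where a joint would pass 70% of its speed; a pose out of reach is approached as far as the arm can. A call with a gripper value outside its range is refused whole. "jaw" is the finger opening in cm, from 0 to 8.76, set as the call begins (left out, the last holds). The fingers move at their own pace and stop on an object; the grip force is fixed at half the most. Time passes only in rows, so rows that do not move let the fingers close. It gives the time, the measured TCP pose, the force and the opening at its end, in the units of the state.
- get_obs(): the state, without advancing time (a new reading comes with each control period).
- snapshot(name): name is "side" or "top"; returns (picture, depth): 400x640x3 uint8, red, green, blue; 400x640 float32, m along the optical axis (not along the pixel's ray), 0 where there is no reading.
- calibration(name): a dict with "mtx" (3x3 intrinsics, pixels), "T" (4x4, takes a point from camera to world coordinates). Camera axes: x right, y up, looking along -z (the intrinsics and any distortion apply to the point x, -y, -z); pixel columns grow to the right and rows downward; lengths in m; the calibration is good to about 2 mm. A picture is of the moment at which its call begins. calibration takes no time and is no camera call.
- close_job(): hands the job in, once; it reports no verdict.
The state is a dict: "clock": time; "joint_pos": joint angles; "qvel": joint speeds; "tau": joint torques, N m; "tool_pos": TCP position; "orientation": TCP orientation; "force": force on the tool from outside, world axes, zero at the start; "moment": the same for the moment, N m; "opening": finger opening in m.
Only numpy, scipy, OpenCV 4.12 (cv2) and the standard library are available. Lean on these libraries where they do the work, as an engineer would, in place of code of your own. Each camera call takes 0.05 s, during which the arm holds its last target. There are 200 camera calls.

### The job

Sort the five grey printed parts into the white kit trays: the two gears lying flat, hub up, in the two round wells, one in each; the two brackets standing upright in the two oblong wells, one in each; and the sleeve standing upright in the small tray with the one square well. Every part must sit down on the floor of its well. Leave the mug and the little tin where they stand.

Things in the scene. Friction and masses are not known exactly. Their poses are not given: they have to be found in the camera images.
- gear_a_mid (a point): Grey printed spur gear lying flat, hub up: toothed disc 48 mm across and 9 mm thick, with a round hub 18 mm in diameter standing on its middle up to 36 mm above the underside (hub from 9 to 36 mm: the place to grip). 30 g. The point is on the gear's axis, half-way up, 18 mm above its underside; z up along the hub. The two gears are alike.
- gear_b_mid (a point): Grey printed spur gear lying flat, hub up: toothed disc 48 mm across and 9 mm thick, with a round hub 18 mm in diameter standing on its middle up to 36 mm above the underside (hub from 9 to 36 mm: the place to grip). 30 g. The point is on the gear's axis, half-way up, 18 mm above its underside; z up along the hub. The two gears are alike.
- bracket_a_mid (a point): Grey printed upright bracket: foot plate 50 x 32 mm (along its own x and y), 7 mm thick, with an upright web on its middle, 8 mm thick (along y), 34 mm long (along x; 26 mm at the top), up to 39 mm above the underside; grip the web across its 8 mm. 30 g. The point is at the bracket's centre, half-way up, 19.5 mm above its underside; z up. It is the same turned half round, and the two brackets are alike.
- bracket_b_mid (a point): Grey printed upright bracket: foot plate 50 x 32 mm (along its own x and y), 7 mm thick, with an upright web on its middle, 8 mm thick (along y), 34 mm long (along x; 26 mm at the top), up to 39 mm above the underside; grip the web across its 8 mm. 30 g. The point is at the bracket's centre, half-way up, 19.5 mm above its underside; z up. It is the same turned half round, and the two brackets are alike.
- sleeve_mid (a point): Grey printed sleeve, a plain tube standing on end: 26 mm outside, 14 mm bore, 40 mm tall, 25 g. The point is on its axis, half-way up, 20 mm above its underside; z up.
- gear_tray: White flat tray 84 x 160 mm (its x and y), 12 mm high, with two round wells 65 mm in diameter, 9 mm deep (floor 3 mm above the table), floors lined with blue foam, centred at y = -37 and +37 mm, x = 0, of its own frame. Fixed to the table. Origin: centre of its underside, on the table; z up.
- bracket_tray: White flat tray 88 x 140 mm (its x and y), 12 mm high, with two oblong wells 69 mm along x by 51 mm along y, 9 mm deep (floor 3 mm above the table), floors lined with blue foam, centred at y = -31 and +31 mm, x = 0, of its own frame. A bracket fits with its long foot along the tray's x, either way round. Fixed to the table. Origin: centre of its underside, on the table; z up.
- sleeve_tray: Small white square tray 68 x 68 mm, 12 mm high, with one square well of 47 mm in its middle, 9 mm deep (floor 3 mm above the table), lined with blue foam. Fixed to the table. Origin: centre of its underside, on the table; z up.
- mug: White mug, 78 mm across and 95 mm tall, with a handle at its own +y side. A bystander, to be left alone. Origin: centre of its underside.
- tin: Little round aluminium tin, 40 mm across and 18 mm tall, standing among the parts. A bystander, to be left alone. Origin: centre of its underside.
Mind the look-alikes: they are no part of the job. Leave any blue or green look-alike of the part that bears sleeve_mid alone. What is shaped like the gear_tray but purple is not meant.

How it is judged:
By the outcome, as a careful person would: the job done as asked, in the order asked, and still so for the second after the job is handed in, with the robot touching nothing.
It also fails if it takes over 115 s, if anything falls off the work surface, if the arm or the gripper's body presses on something with over 40 N, if the wrist force passes 120 N, or if a joint passes its speed limit or range.

## Working session

There is one attempt and no reset: what is moved stays moved. The work goes in short steps, Python scripts to look and compute and a tool call to move; the robot and the scene stay as the last step left them, time stands still between calls to the robot, and variables do not carry over. Pictures are saved under pics/ and viewed, about 12 in all and at most 16, crops included, and the job is handed in when it is done.

Besides the shell and the picture viewer there is one more tool, called as name(argument=value, ...) on one line, values as JSON. move_arm: Moves the arm, as the interface text tells. Its arguments: {"type":"object","properties":{"commands":{"type":"array"},"jaw":{"type":"number"}},"required":["commands"]}

```bash
ls; mkdir -p pics
python3 - <<'E'
from plant import *
import cv2,numpy as np
for n in("top","side"):
    p,d=snapshot(n); np.savez(f"{n}0.npz",p=p,d=d); cv2.imwrite(f"pics/{n}0.png",p[:,:,::-1])
    c=calibration(n); print(n,np.round(c["mtx"],1).tolist(),np.round(c["T"],3).tolist(),[k for k in c])
print(get_obs())
E
```

```text
pics
top [[367.3, 0.0, 316.2], [0.0, 367.3, 195.9], [0.0, 0.0, 1.0]] [[-0.022, 0.983, -0.184, 0.289], [-0.999, -0.027, -0.025, -0.021], [-0.03, 0.183, 0.983, 1.142], [0.0, 0.0, 0.0, 1.0]] ['mtx', 'T']
side [[382.6, 0.0, 318.3], [0.0, 382.6, 200.7], [0.0, 0.0, 1.0]] [[-0.91, 0.314, -0.271, 0.28], [-0.414, -0.675, 0.61, 0.549], [0.009, 0.667, 0.745, 0.715], [0.0, 0.0, 0.0, 1.0]] ['mtx', 'T']
{'clock': 0.1, 'joint_pos': array([ 8.68068455e+01,  2.05858407e+01,  6.39311919e-01, -1.88562967e-02,
       -7.01352367e+01, -1.65072535e+01]), 'qvel': array([-0.04772399, -0.00335923,  0.07462567,  0.03795649, -0.02473282,
        0.06594819]), 'tau': array([-8.90136071e-04, -5.84163487e+01,  2.93753618e+01,  7.01555997e+00,
        1.01992569e-02, -4.20045149e-05]), 'tool_pos': array([0.22741117, 0.63507573, 0.22573187]), 'orientation': array([   4.27605725,   89.91633439, -105.43077089]), 'force': array([-1.45631949, -0.19716078, -0.97274852]), 'moment': array([-0.01238963,  0.01717392,  0.00528247]), 'opening': 0.08754956370801087}
```

View pics/top0.png

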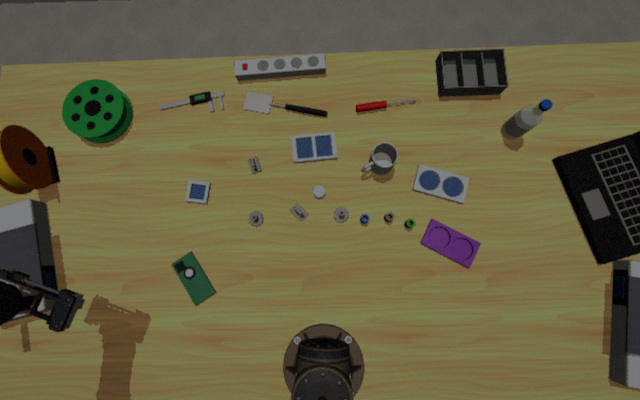

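View pics/side0.png

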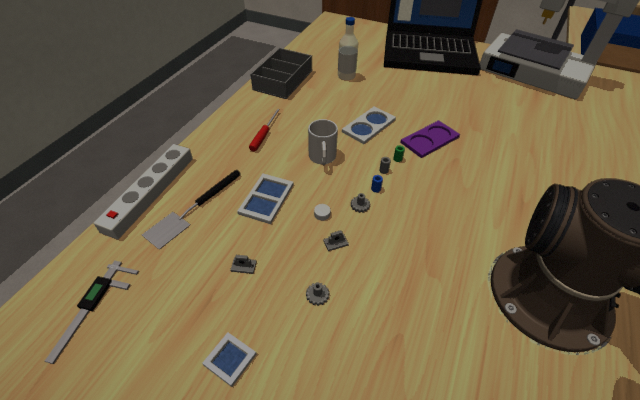

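Top view: gears near (256,219) and (341,215), brackets near (255,165) and (300,212), tin (319,191), mug (382,158). Candidate sleeves are blue (364,219), grey (389,217) and green (409,224). The grey one fits, since blue and green are the stated look-alikes. The trays are white gear (441,184; the purple one at (450,243) is not meant), bracket (315,147) and sleeve (198,192). Next I confirm with a crop and measure.

```bash
cat > h.py <<'E'
import numpy as np,cv2
from plant import *
def ray(n,uv,z):
    c=calibration(n);K=np.array(c["mtx"]);T=np.array(c["T"])
    uv=np.asarray(uv,float).reshape(-1,2)
    d=np.c_[(uv[:,0]-K[0,2])/K[0,0],-(uv[:,1]-K[1,2])/K[1,1],-np.ones(len(uv))]@T[:3,:3].T
    return T[:3,3]+d*((z-T[2,3])/d[:,2])[:,None]
def cloud(n,d):
    v,u=np.indices(d.shape);c=calibration(n);K=np.array(c["mtx"]);T=np.array(c["T"])
    P=np.stack([(u-K[0,2])/K[0,0]*d,-(v-K[1,2])/K[1,1]*d,-d],-1)
    P=P@T[:3,:3].T+T[:3,3]; P[d<=0]=np.nan; return P
E
python3 - <<'E'
from h import *
big=[]
for n,(x0,y0,w,h) in {"top":(180,125,300,150),"side":(190,90,280,300)}.items():
    f=np.load(n+"0.npz");p,d=f["p"],f["d"];P=cloud(n,d)
    hsv=cv2.cvtColor(p,cv2.COLOR_RGB2HSV)
    tab=P[...,2][y0:y0+h,x0:x0+w]; print(n,"z pct",np.nanpercentile(tab,[5,25,50,75,95,99]).round(4))
    blue=((hsv[...,0]>95)&(hsv[...,0]<125)&(hsv[...,1]>60)).astype(np.uint8)
    # blue foam wells
    for c in cv2.findContours(blue,0,2)[0]:
        a=cv2.contourArea(c)
        if a<60:continue
        (u,v),_,_=cv2.minAreaRect(c)
        if not(x0<u<x0+w and y0<v<y0+h):continue
        q=ray(n,c,.003)[:,:2].astype(np.float32);r=cv2.minAreaRect(q*1000)
        print(" blue",round(u),round(v),np.round(r[0],1),np.round(r[1],1),round(r[2],1))
    # grey low-saturation blobs
    g=((hsv[...,1]<70)).astype(np.uint8)
    for c in cv2.findContours(g,0,2)[0]:
        a=cv2.contourArea(c)
        if a<25:continue
        (u,v),_,_=cv2.minAreaRect(c)
        if not(x0<u<x0+w and y0<v<y0+h):continue
        r=cv2.minAreaRect((ray(n,c,.008)[:,:2]*1000).astype(np.float32))
        m=cv2.drawContours(np.zeros(g.shape,np.uint8),[c],-1,1,-1)>0
        t=P[m];zt=np.nanmax(t[:,2])
        tt=t[t[:,2]>.025]
        print(" grey",round(u),round(v),np.round(r[0],1),np.round(r[1],1),round(r[2],1),"zmax %.3f"%zt,"hi",len(tt),np.round(np.median(tt,0)*1000,1) if len(tt) else "")
    if n=="top":
        cv2.imwrite("pics/crop1.png",cv2.resize(p[y0:y0+h,x0:x0+w,::-1],None,fx=2.66,fy=2.66,interpolation=2))
E
```

```text
top z pct [-0.0038 -0.0015  0.0001  0.0021  0.0116  0.0407]
 blue 197 191 [527.  387.3] [44.1 43.7] 80.6
 blue 452 187 [ 520.3 -418. ] [58.6 57.5] 40.8
 blue 429 180 [ 542.4 -347.4] [57.  57.9] 42.7
 blue 304 148 [662.   43.7] [65.3 48.3] 4.3
 blue 323 146 [666.6 -18.1] [65.6 48.4] 4.4
 grey 184 270 [282.4 416.4] [64.8 31.7] 57.0 zmax 0.018 hi 0 
 grey 389 217 [ 430.1 -215.3] [23.7 28.8] 42.9 zmax 0.043 hi 46 [ 427.4 -209.9   39.2]
 grey 255 218 [436.3 200.8] [44.3 44. ] 0.3 zmax 0.040 hi 31 [436.3 198.1  36.4]
 grey 341 214 [441.8 -67.6] [43.5 43.9] 88.2 zmax 0.039 hi 30 [443.7 -66.9  35.2]
 grey 299 212 [451.7  63. ] [49.3 31. ] 43.8 zmax 0.044 hi 30 [451.7  60.7  37.9]
 grey 319 191 [516.6  -1. ] [37.9 38.5] 88.4 zmax 0.023 hi 0 
 grey 197 191 [526.4 386. ] [71.5 71.3] 81.9 zmax 0.018 hi 0 
 grey 441 183 [ 530.8 -382.2] [162.9  88. ] 72.2 zmax 0.018 hi 0 
 grey 254 165 [608.4 204.7] [50.  30.4] 18.1 zmax 0.043 hi 29 [606.2 202.4  37.3]
 grey 382 160 [ 612.2 -202.6] [ 84.  124.8] 59.6 zmax 0.100 hi 490 [ 599.4 -195.3   71.7]
 grey 314 146 [663.5  12.5] [ 92.4 142.9] 4.2 zmax 0.018 
[... 460 characters left out ...]
 76 [433.5 203.8  35.5]
 grey 243 264 [608.2 204.4] [49.1 42.1] 18.6 zmax 0.042 hi 91 [607.7 208.1  34.7]
 grey 335 240 [453.4  64.3] [49.4 43.6] 46.3 zmax 0.042 hi 80 [450.3  67.7  33.8]
 grey 322 212 [514.5  -1.6] [38.9 47.5] 24.9 zmax 0.021 hi 0 
 grey 360 204 [440.4 -68.3] [58.4 45.7] 84.0 zmax 0.038 hi 49 [439.7 -62.   35.1]
 grey 265 197 [661.6  13.6] [ 92.6 149. ] 4.1 zmax 0.016 hi 0 
 grey 193 208 [798.8 105.6] [283.3  65.1] 77.2 zmax 0.022 hi 0 
 grey 385 165 [ 428.2 -225.7] [24.6 63.6] 12.0 zmax 0.043 hi 78 [ 425.9 -203.2   36.4]
 grey 322 142 [ 622.4 -248.9] [ 87.  202.8] 25.2 zmax 0.098 hi 998 [ 598.5 -177.7   70.5]
 grey 368 124 [ 529.1 -379.3] [170.9  92.1] 72.0 zmax 0.015 hi 0
```

View pics/crop1.png

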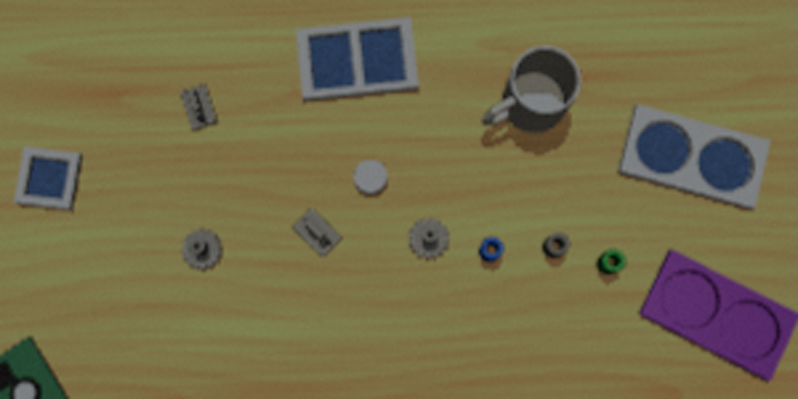

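The crop confirms it: the grey ring at crop (557,244) is the sleeve, with the blue (491,249) and green (612,262) rings on either side. The heights and sizes agree with the given ones. I go to gear_a at about (0.436, 0.200).

move_arm(commands=[[[1.1,2.9,2.8,0],[1.1,2.9,2.8,0],[1.1,2.9,2.8,0],[1.1,2.9,2.8,0],[1.1,2.9,2.8,0],[1.1,2.9,2.8,0],[1.1,2.9,2.8,0],[1.1,2.9,2.8,0]]], jaw=4)

```text
clock: 0.9
tool_pos: [0.3707, 0.3447, 0.1381]
orientation: [-27.2, 90.0, -136.9]
force: [1.6, 0.1, 1.0]
opening: 0.0403
```

move_arm(commands=[[[1.1,2.8,2.9,0],[1.1,2.8,2.9,0],[1.1,2.8,2.9,0],[1.1,2.8,2.9,0],[0,0,0,0],[0,0,0,0]]])

```text
clock: 1.5
tool_pos: [0.437, 0.1984, 0.0943]
orientation: [-21.7, 90.0, -131.5]
force: [0.4, 0.3, 0.4]
opening: 0.0398
```

```bash
cat >> h.py <<'E'
from scipy.spatial.transform import Rotation as R
import sys
def go(x,y,z,th=None):
    "tool-axis shift (cm) and spin (rad) from the measured pose to a target with tool down"
    o=get_obs();M=R.from_euler("xyz",o["orientation"],degrees=True).as_matrix()
    t=np.degrees(np.arctan2(M[1,2],M[0,2]))
    d=M.T@(np.array([x,y,z])-o["tool_pos"])*100
    s=0 if th is None else -np.radians((th-t+90)%180-90)
    print("clock %.1f"%o["clock"],"tcp",o["tool_pos"].round(4),"theta %.1f"%t,"tilt %.2f"%np.degrees(np.arccos(-M[2,0])),"j6 %.0f"%o["joint_pos"][5],"F",o["force"].round(1),"open %.4f"%o["opening"],"| d",d.round(2),"norm %.1f"%np.linalg.norm(d),"spin %.2f"%s)
E
python3 - <<'E'
from h import *
p,d=snapshot("side");cv2.imwrite("pics/s1.png",cv2.resize(p[150:390,200:520,::-1],None,fx=2.4,fy=2.4))
go(.436,.200,.014)
E
```

```text
clock 1.6 tcp [0.437  0.1994 0.0946] theta -109.7 tilt 0.01 j6 22 F [ 0.5 -0.  -0.1] open 0.0400 | d [ 8.06 -0.12 -0.02] norm 8.1 spin 0.00
```

View pics/s1.png

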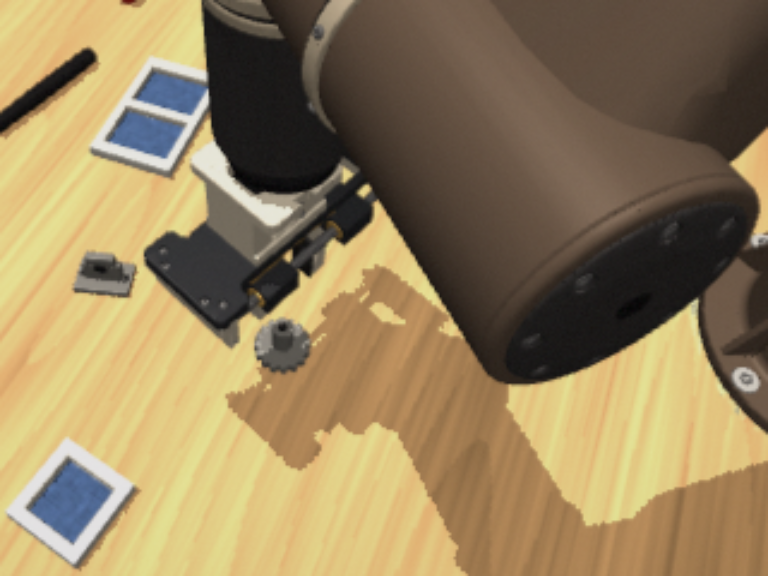

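The crop shows the gear at (282,345) with the open fingers above it, and measured tracking is within 1 mm. I descend, grip and lift.

move_arm(commands=[[[2.5,0,0,0],[2.5,-0.1,0,0],[2,0,0,0],[1,0,0,0],[0,0,0,0]]])

```text
clock: 2.05
tool_pos: [0.4352, 0.2002, 0.0137]
orientation: [-22.3, 89.9, -131.9]
force: [0.1, -0.1, -0.0]
opening: 0.04
```

move_arm(commands=[[[0,0,0,0],[0,0,0,0],[0,0,0,0],[0,0,0,0],[0,0,0,0],[0,0,0,0]]], jaw=1)

```text
clock: 2.65
tool_pos: [0.4363, 0.2002, 0.0153]
orientation: [154.1, 89.9, 44.4]
force: [-2.3, 1.1, 7.3]
opening: 0.017
```

move_arm(commands=[[[-1,0,0,0],[-2,0,0,0],[-3,0,0,0],[-3,0,0,0],[-1,0,0,0],[0,0,0,0]]])

```text
clock: 3.25
tool_pos: [0.4366, 0.2004, 0.1165]
orientation: [156.0, 89.8, 46.3]
force: [0.8, -0.2, -0.8]
opening: 0.0169
```

```bash
python3 -c "
from h import *
go(.5425,-.350,.11)"
```

```text
clock 3.2 tcp [0.4366 0.2004 0.1165] theta -109.7 tilt 0.23 j6 22 F [ 0.8 -0.2 -0.8] open 0.0169 | d [ 0.52 28.53 48.25] norm 56.1 spin 0.00
```

move_arm(commands=[[[0,1,1.7,0],[0,2,3.4,0],[0,2,3.4,0],[0,2,3.4,0],[0,2,3.4,0],[0,2,3.4,0],[0,2,3.4,0],[0,2,3.4,0]]])

```text
clock: 4.05
tool_pos: [0.4902, -0.0926, 0.1133]
orientation: [-67.4, 89.9, -177.1]
force: [1.0, 1.3, -0.4]
opening: 0.0173
```

move_arm(commands=[[[0,2,3.4,0],[0,2,3.4,0],[0,2,3.4,0],[0,2,3.4,0],[0,2,3.4,0],[0.5,2,3.4,0],[0,1.5,2.3,0],[0,0,0,0]]])

```text
clock: 4.85
tool_pos: [0.5409, -0.3529, 0.1068]
orientation: [-82.7, 89.8, 167.4]
force: [-0.0, -0.2, -0.7]
opening: 0.0173
```

Run:
```python
from h import *
p,d=snapshot("side");cv2.imwrite("pics/s2.png",cv2.resize(p[60:260,250:500,::-1],None,fx=3,fy=3))
go(.5425,-.350,.018)
```

```text
clock 4.9 tcp [ 0.5405 -0.3513  0.107 ] theta -109.9 tilt 0.20 j6 86 F [-1.6  0.4 -0.8] open 0.0173 | d [ 8.9   0.18 -0.19] norm 8.9 spin 0.00
```

View pics/s2.png

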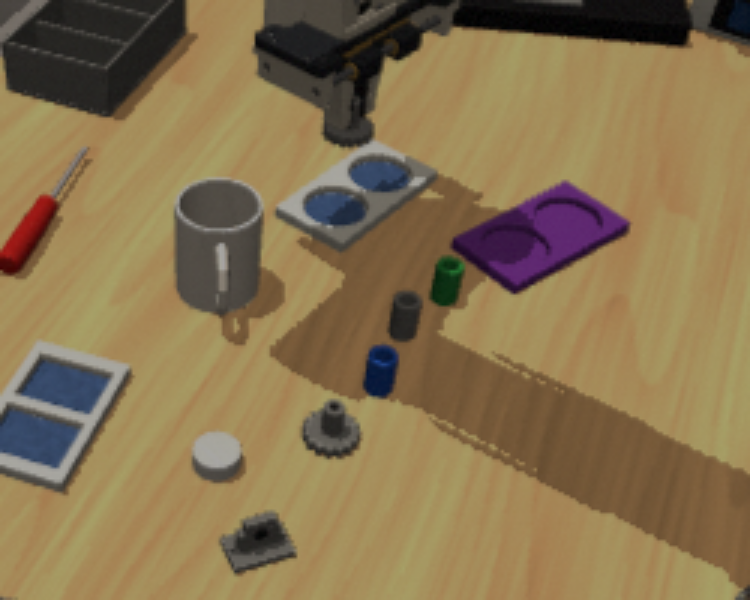

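The gear is held level at (348,130), above the white tray's near well (335,208). I lower it to TCP z ≈ 0.017 and release. The grip was at 0.014–0.015, so with the floor 3 mm up it should seat at about 0.0175.

move_arm(commands=[[[3,0.2,-0.2,0],[3,0,0,0],[2,0,0,0],[0.8,0,0,0],[0.1,0,0,0],[0,0,0,0]]])

```text
clock: 5.5
tool_pos: [0.5446, -0.3485, 0.0209]
orientation: [76.9, 90.0, -32.7]
force: [-0.0, -0.2, 0.5]
opening: 0.0168
```

move_arm(commands=[[[0,0,0,0],[0,0,0,0],[0,0,0,0],[0,0,0,0]]], jaw=3.2)

```text
clock: 5.9
tool_pos: [0.5444, -0.349, 0.021]
orientation: [94.2, 90.0, -15.5]
force: [-0.5, -0.5, -0.3]
opening: 0.032
```

move_arm(commands=[[[-1,0,0,0],[-2,0,0,0],[-4,0,0,0],[-2,0,0,0]]])

```text
clock: 6.3
tool_pos: [0.5455, -0.3496, 0.1145]
orientation: [80.3, 89.8, -29.4]
force: [0.3, -1.3, 0.2]
opening: 0.0319
```

```bash
python3 -c "
from h import *
go(.441,-.067,.105)"
```

```text
clock 6.3 tcp [ 0.5455 -0.3496  0.1145] theta -109.7 tilt 0.22 j6 86 F [ 0.3 -1.3  0.2] open 0.0319 | d [  0.86 -19.36 -23.1 ] norm 30.1 spin 0.00
```

move_arm(commands=[[[0,-2.4,-2.9,0],[0,-2.4,-2.9,0],[0,-2.4,-2.9,0],[0,-2.4,-2.9,0],[0.3,-2.4,-2.9,0],[0.3,-2.4,-2.9,0],[0.3,-2.5,-2.9,0],[0,-2.5,-2.8,0]]])

```text
clock: 7.1
tool_pos: [0.4389, -0.0648, 0.1021]
orientation: [123.0, 90.0, 13.3]
force: [0.9, 0.2, 0.8]
opening: 0.0318
```

move_arm(commands=[[[0,0,0,0],[0,0,0,0]]])

```text
clock: 7.3
tool_pos: [0.4399, -0.0652, 0.1026]
orientation: [120.2, 89.9, 10.7]
force: [-0.2, 0.2, 0.2]
opening: 0.0321
```

Run:
```python
from h import *
p,d=snapshot("side");cv2.imwrite("pics/s3.png",cv2.resize(p[60:260,280:500,::-1],None,fx=3,fy=3))
go(.441,-.067,.014)
```

```text
clock 7.3 tcp [ 0.4401 -0.0658  0.1024] theta -109.6 tilt 0.09 j6 53 F [0.5 0.4 0.3] open 0.0321 | d [8.84 0.11 0.09] norm 8.8 spin 0.00
```

View pics/s3.png

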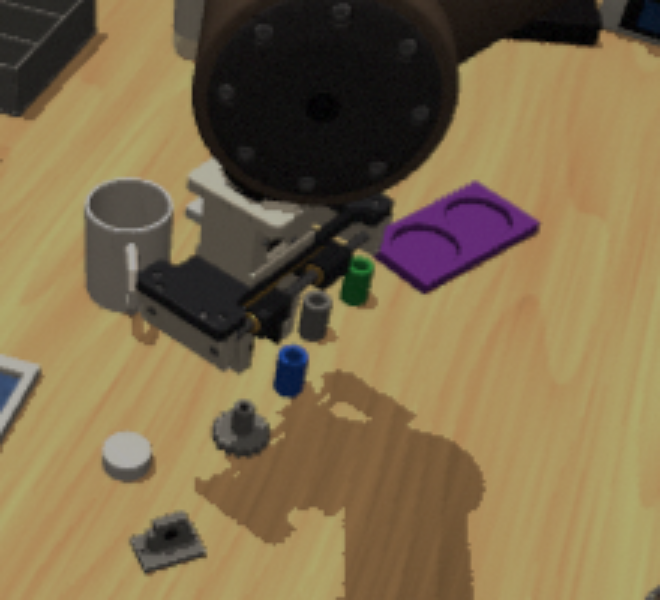

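The gear stands at (242,428) with the gripper above it, clear of the blue ring (291,370). I descend, grip and lift.

move_arm(commands=[[[3,0.1,0.1,0],[3,0,0,0],[2,0,0,0],[0.8,0,0,0],[0,0,0,0]]])

```text
clock: 7.85
tool_pos: [0.4397, -0.0682, 0.0128]
orientation: [-51.6, 89.9, -161.4]
force: [0.1, 0.1, 1.0]
opening: 0.0323
```

move_arm(commands=[[[0,0,0,0],[0,0,0,0],[0,0,0,0],[0,0,0,0],[0,0,0,0]]], jaw=1)

```text
clock: 8.35
tool_pos: [0.441, -0.0672, 0.0145]
orientation: [115.8, 89.9, 6.1]
force: [-0.6, -2.1, 7.2]
opening: 0.0173
```

move_arm(commands=[[[-1,0,0,0],[-2,0,0,0],[-3,0,0,0],[-3,0,0,0],[-1,0,0,0],[0,0,0,0]]])

```text
clock: 8.95
tool_pos: [0.4411, -0.0669, 0.1155]
orientation: [126.8, 89.8, 17.1]
force: [-0.2, 0.4, -0.9]
opening: 0.0168
```

```bash
python3 -c "
from h import *
go(.5195,-.419,.11)"
```

```text
clock 8.9 tcp [ 0.4411 -0.0669  0.1155] theta -109.7 tilt 0.24 j6 53 F [-0.2  0.4 -0.9] open 0.0168 | d [ 0.53 19.24 30.51] norm 36.1 spin 0.00
```

move_arm(commands=[[[0,1,1.5,0],[0,2.1,3.4,0],[0,2.1,3.4,0],[0,2.1,3.4,0],[0,2.1,3.4,0],[0,2.1,3.4,0],[0,2.1,3.4,0],[0,2.1,3.4,0]]])

```text
clock: 9.75
tool_pos: [0.5018, -0.3597, 0.1116]
orientation: [-98.1, 89.8, 152.2]
force: [0.5, -0.4, -0.1]
opening: 0.0169
```

move_arm(commands=[[[0.5,2,3.2,0],[0,1.5,2,0],[0,0,0,0],[0,0,0,0]]])

```text
clock: 10.15
tool_pos: [0.5169, -0.4189, 0.1063]
orientation: [-101.8, 89.8, 148.5]
force: [0.0, 0.2, -0.6]
opening: 0.0172
```

```bash
python3 -c "
from h import *
go(.5195,-.419,.0185)"
```

```text
clock 10.2 tcp [ 0.5169 -0.4189  0.1063] theta -109.8 tilt 0.20 j6 93 F [ 0.   0.2 -0.6] open 0.0172 | d [ 8.78  0.28 -0.08] norm 8.8 spin 0.00
```

move_arm(commands=[[[3,0.3,-0.1,0],[3,0,0,0],[2,0,0,0],[0.8,0,0,0],[0,0,0,0],[0,0,0,0]]])

```text
clock: 10.75
tool_pos: [0.5218, -0.419, 0.0214]
orientation: [77.3, 89.9, -32.3]
force: [0.1, 0.5, -0.2]
opening: 0.0169
```

move_arm(commands=[[[0,0,0,0],[0,0,0,0],[0,0,0,0],[0,0,0,0]]], jaw=3.2)

```text
clock: 11.15
tool_pos: [0.5214, -0.4194, 0.021]
orientation: [85.6, 90.0, -24.1]
force: [0.2, 0.7, -0.1]
opening: 0.0314
```

move_arm(commands=[[[-1,0,0,0],[-2,0,0,0],[-4,0,0,0],[-2.5,0,0,0]]])

```text
clock: 11.55
tool_pos: [0.5219, -0.4199, 0.1189]
orientation: [70.6, 89.8, -39.1]
force: [0.7, 0.1, 0.6]
opening: 0.0319
```

```bash
python3 -c "
from h import *
go(.4525,.0635,.11,-45)"
```

```text
clock 11.6 tcp [ 0.5219 -0.4199  0.1189] theta -109.7 tilt 0.15 j6 92 F [0.7 0.1 0.6] open 0.0319 | d [  0.8  -22.82 -43.18] norm 48.8 spin -1.13
```

move_arm(commands=[[[0,-2.1,-3.9,0],[0,-2.1,-3.9,0],[0,-2.1,-3.9,0],[0,-2.1,-3.9,0],[0,-2.1,-3.9,0],[0,-2.1,-3.9,0],[0,-2.1,-3.9,0],[0,-2.1,-3.9,0]]])

```text
clock: 12.35
tool_pos: [0.468, -0.0673, 0.1166]
orientation: [118.7, 89.9, 9.0]
force: [0.8, -0.0, -0.6]
opening: 0.0323
```

move_arm(commands=[[[0.3,-2,-4,0],[0.3,-2,-4,0],[0.2,-2,-4,0],[0,0,0,-0.14],[0,0,0,-0.14],[0,0,0,-0.14],[0,0,0,-0.14],[0,0,0,-0.14]]])

```text
clock: 13.15
tool_pos: [0.4524, 0.0645, 0.1084]
orientation: [96.6, 89.9, 27.3]
force: [-0.5, 0.4, -0.5]
opening: 0.0319
```

move_arm(commands=[[[0,0,0,-0.14],[0,0,0,-0.14],[0,0,0,-0.14],[0,0,0,0],[0,0,0,0]]])

```text
clock: 13.65
tool_pos: [0.4524, 0.0644, 0.1081]
orientation: [73.5, 90.0, 27.8]
force: [-0.1, -0.6, -0.2]
opening: 0.0319
```

Run:
```python
from h import *
p,d=snapshot("side");cv2.imwrite("pics/s4.png",cv2.resize(p[90:290,240:480,::-1],None,fx=3,fy=3))
go(.4525,.0635,.014,-45)
```

```text
clock 13.7 tcp [0.4523 0.0644 0.108 ] theta -45.8 tilt 0.04 j6 101 F [-1.6  0.2 -0.1] open 0.0319 | d [ 9.4  -0.05  0.07] norm 9.4 spin -0.01
```

View pics/s4.png

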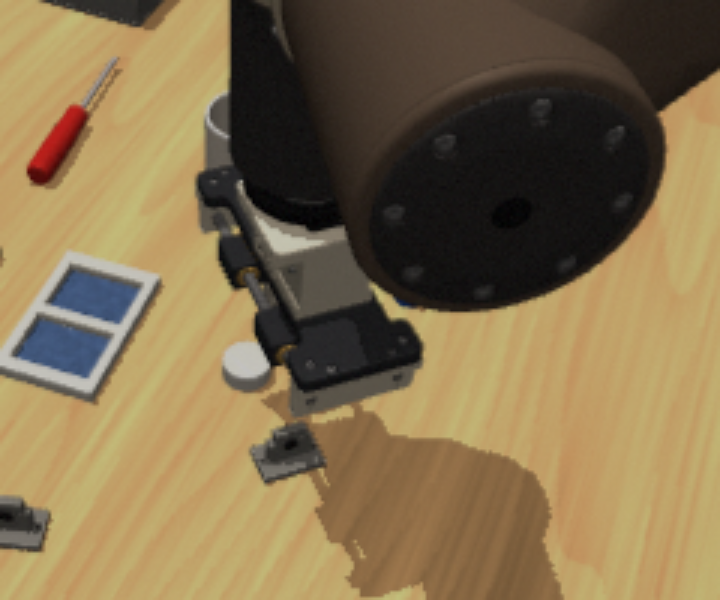

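Run:
```python
from h import *
c=calibration("side");K=np.array(c["mtx"]);T=np.linalg.inv(np.array(c["T"]))
def pr(p):
    q=T[:3,:3]@np.array(p)+T[:3,3];u=K@[q[0],-q[1],-q[2]];u=u[:2]/u[2];return ((u-[240,90])*3).round()
for p in [(.4523,.0644,.108),(.4523-.026,.0644+.026,.108),(.4523-.026,.0644+.026,.174),(.4523-.07,.0644+.07,.174),(.4525,.0635,.039),(.4525,.0635,.007)]:print(p,pr(p))
```

```text
(0.4523, 0.0644, 0.108) [291. 366.]
(0.42629999999999996, 0.0904, 0.108) [312. 405.]
(0.42629999999999996, 0.0904, 0.174) [318. 340.]
(0.3823, 0.13440000000000002, 0.174) [360. 413.]
(0.4525, 0.0635, 0.039) [287. 425.]
(0.4525, 0.0635, 0.007) [286. 451.]
```

Run:
```python
from h import *
p,d=snapshot("top");cv2.imwrite("pics/t5.png",cv2.resize(p[130:270,250:490,::-1],None,fx=3.2,fy=3.2,interpolation=2))
```

```text
(no output)
```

View pics/t5.png

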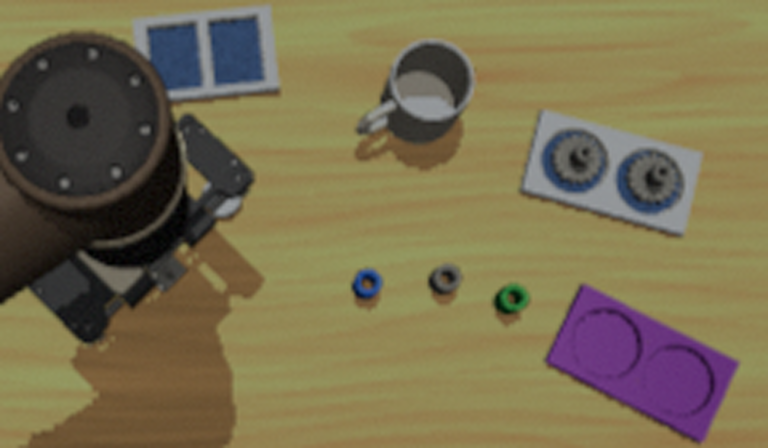

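Both gears lie centred in their wells, at crop (576,158) and (652,178). By projection the TCP is over the bracket's centre. I descend and grip.

move_arm(commands=[[[3,0,0,0],[3,0,0,0],[2.4,0,0,0],[1,0,0,0],[0,0,0,0]]])

```text
clock: 14.25
tool_pos: [0.4515, 0.0639, 0.0126]
orientation: [-101.3, 89.8, -146.9]
force: [0.4, -0.0, 0.4]
opening: 0.0321
```

move_arm(commands=[[[0,0,0,0],[0,0,0,0],[0,0,0,0],[0,0,0,0],[0,0,0,0],[0,0,0,0]]], jaw=0.2)

```text
clock: 14.85
tool_pos: [0.4527, 0.0647, 0.0144]
orientation: [72.1, 89.9, 26.6]
force: [-1.8, 0.4, 7.2]
opening: 0.0079
```

move_arm(commands=[[[-1,0,0,0],[-2,0,0,0],[-3,0,0,0],[-3,0,0,0],[-1,0,0,0],[0,0,0,0]]])

```text
clock: 15.45
tool_pos: [0.4531, 0.0649, 0.1155]
orientation: [77.3, 89.8, 31.8]
force: [0.2, -0.3, -0.5]
opening: 0.0082
```

```bash
python3 -c "
from h import *
go(.6665,-.0195,.11,-85.8)"
```

```text
clock 15.4 tcp [0.4531 0.0649 0.1155] theta -45.5 tilt 0.23 j6 102 F [ 0.2 -0.3 -0.5] open 0.0082 | d [ 0.6   9.32 20.97] norm 23.0 spin 0.70
```

move_arm(commands=[[[0,0.7,1.5,0],[0,1.5,3.4,0],[0,1.5,3.4,0],[0,1.5,3.4,0],[0,1.5,3.4,0],[0,1.5,3.4,0],[0,1.1,2.5,0],[0,0,0,0.14]]])

```text
clock: 16.25
tool_pos: [0.6673, -0.022, 0.1105]
orientation: [-107.6, 89.8, -161.3]
force: [-1.4, 0.3, -0.4]
opening: 0.0078
```

move_arm(commands=[[[0,0,0,0.14],[0,0,0,0.14],[0,0,0,0.14],[0,0,0,0.14],[0,0,0,0],[0,0,0,0]]])

```text
clock: 16.85
tool_pos: [0.665, -0.0204, 0.1122]
orientation: [-86.6, 89.9, -172.0]
force: [-0.0, 0.1, -0.1]
opening: 0.0079
```

Run:
```python
from h import *
p,d=snapshot("side");cv2.imwrite("pics/s6.png",cv2.resize(p[90:290,180:420,::-1],None,fx=3,fy=3))
go(.6665,-.0195,.0185,-85.8)
```

```text
clock 16.9 tcp [ 0.6652 -0.0204  0.1125] theta -85.4 tilt 0.09 j6 80 F [-0.1 -0.6  0.3] open 0.0076 | d [ 9.4   0.15 -0.08] norm 9.4 spin 0.01
```

View pics/s6.png

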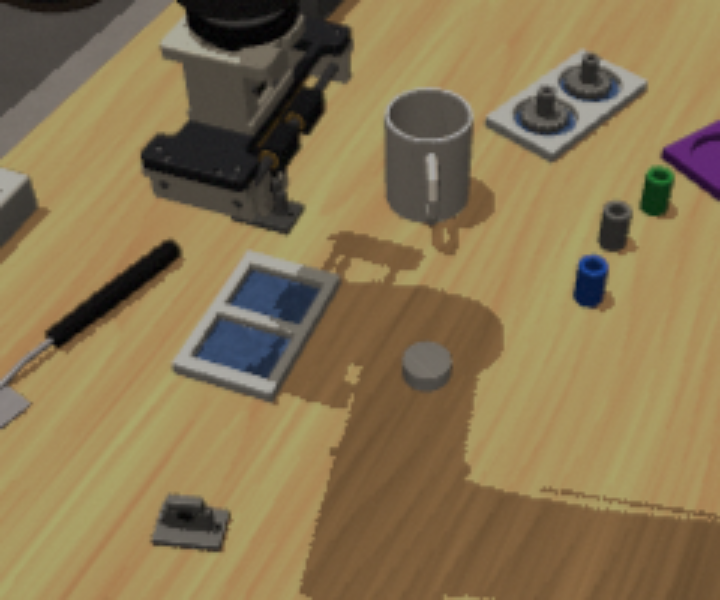

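Both gears are flat in the tray. The bracket is held upright at (275,215), above the far well (270,292). I lower and release it.

move_arm(commands=[[[3,0.1,0,0],[3,0,0,0],[2.4,0,0,0],[1,0,0,0],[0.1,0,0,0],[0,0,0,0]]])

```text
clock: 17.5
tool_pos: [0.6669, -0.0202, 0.0188]
orientation: [66.9, 90.0, -18.6]
force: [0.4, -0.5, -0.9]
opening: 0.0077
```

move_arm(commands=[[[0,0,0,0],[0,0,0,0],[0,0,0,0],[0,0,0,0]]], jaw=2.6)

```text
clock: 17.9
tool_pos: [0.6668, -0.0203, 0.0189]
orientation: [99.0, 90.0, 13.3]
force: [0.2, 0.7, -0.4]
opening: 0.0256
```

move_arm(commands=[[[-1,0,0,0],[-2,0,0,0],[-4,0,0,0],[-2.5,0,0,0]]])

```text
clock: 18.3
tool_pos: [0.6676, -0.0203, 0.117]
orientation: [84.4, 89.8, -1.2]
force: [0.5, 0.4, 0.6]
opening: 0.0261
```

```bash
python3 -c "
from h import *
go(.608,.2055,.11,-71.7)"
```

```text
clock 18.3 tcp [ 0.6676 -0.0203  0.117 ] theta -85.6 tilt 0.15 j6 79 F [0.5 0.4 0.6] open 0.0261 | d [  0.68  -4.22 -22.97] norm 23.4 spin -0.24
```

move_arm(commands=[[[0,-0.8,-4.5,0],[0,-0.8,-4.5,0],[0.3,-0.8,-4.5,0],[0.3,-0.9,-4.5,0],[0,-0.9,-5,0],[0,0,0,-0.12],[0,0,0,-0.12],[0,0,0,0]]], jaw=3)

```text
clock: 19.1
tool_pos: [0.6074, 0.2058, 0.1084]
orientation: [102.5, 90.0, 30.8]
force: [-0.3, -0.0, 0.1]
opening: 0.0302
```

move_arm(commands=[[[0,0,0,0]]])

```text
clock: 19.2
tool_pos: [0.6076, 0.205, 0.1081]
orientation: [100.3, 90.0, 28.2]
force: [-0.7, -0.1, -0.6]
opening: 0.03
```

```bash
python3 -c "
from h import *
go(.608,.2055,.014,-71.7)"
```

```text
clock 19.2 tcp [0.6076 0.205  0.1081] theta -72.1 tilt 0.03 j6 72 F [-0.7 -0.1 -0.6] open 0.0300 | d [ 9.41  0.05 -0.03] norm 9.4 spin -0.01
```

move_arm(commands=[[[3,0,0,0],[3,0,0,0],[2.4,0,0,0],[1,0,0,0],[0,0,0,0]]])

```text
clock: 19.7
tool_pos: [0.6069, 0.2041, 0.0123]
orientation: [-72.6, 89.8, -144.6]
force: [0.1, 0.4, -0.6]
opening: 0.0301
```

move_arm(commands=[[[0,0,0,0],[0,0,0,0],[0,0,0,0],[0,0,0,0],[0,0,0,0],[0,0,0,0]]], jaw=0.2)

```text
clock: 20.3
tool_pos: [0.608, 0.2054, 0.0147]
orientation: [96.9, 89.9, 25.0]
force: [-0.6, -0.2, 6.1]
opening: 0.0075
```

move_arm(commands=[[[-1,0,0,0],[-2,0,0,0],[-3,0,0,0],[-3,0,0,0],[-1,0,0,0],[0,0,0,0]]])

```text
clock: 20.9
tool_pos: [0.6084, 0.2057, 0.116]
orientation: [105.8, 89.8, 33.9]
force: [0.3, -0.3, -0.9]
opening: 0.0078
```

```bash
python3 -c "
from h import *
go(.662,.0425,.11,-85.8)"
```

```text
clock 20.9 tcp [0.6084 0.2057 0.116 ] theta -71.9 tilt 0.23 j6 72 F [ 0.3 -0.3 -0.9] open 0.0078 | d [ 0.58  0.02 17.18] norm 17.2 spin 0.24
```

move_arm(commands=[[[0,0,2,0],[0,0,4,0],[0,0,4,0],[0,0,4,0],[0,0,3.2,0],[0,0,0,0.12],[0,0,0,0.12],[0,0,0,0]]])

```text
clock: 21.7
tool_pos: [0.6601, 0.0409, 0.1119]
orientation: [-82.4, 89.8, -168.2]
force: [-0.8, 0.2, 0.0]
opening: 0.0079
```

move_arm(commands=[[[0,0,0,0]]])

```text
clock: 21.8
tool_pos: [0.6603, 0.0415, 0.1124]
orientation: [-81.8, 89.9, -167.2]
force: [0.3, -0.5, -0.4]
opening: 0.0079
```

Run:
```python
from h import *
p,d=snapshot("side");cv2.imwrite("pics/s7.png",cv2.resize(p[90:290,180:420,::-1],None,fx=3,fy=3))
go(.662,.0425,.0185,-85.8)
```

```text
clock 21.9 tcp [0.6605 0.0417 0.1127] theta -85.4 tilt 0.08 j6 74 F [-0.4 -0.5  0.1] open 0.0080 | d [ 9.42  0.17 -0.06] norm 9.4 spin 0.01
```

View pics/s7.png

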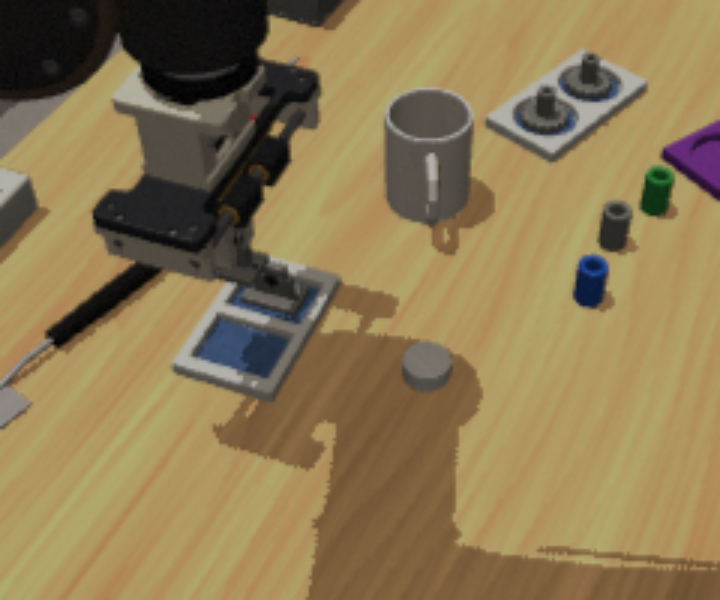

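The first bracket stands in the far well (272,290) and the second is above the near well (240,345). I lower and release it.

move_arm(commands=[[[3,0.1,0,0],[3,0,0,0],[2.4,0,0,0],[1,0,0,0],[0.1,0,0,0],[0,0,0,0]]])

```text
clock: 22.45
tool_pos: [0.6622, 0.042, 0.0188]
orientation: [65.4, 90.0, -20.2]
force: [-0.5, -0.4, 1.0]
opening: 0.0079
```

move_arm(commands=[[[0,0,0,0],[0,0,0,0],[0,0,0,0],[0,0,0,0]]], jaw=2.6)

```text
clock: 22.85
tool_pos: [0.6621, 0.0417, 0.0189]
orientation: [107.9, 90.0, 22.2]
force: [0.2, 0.9, -0.0]
opening: 0.0259
```

move_arm(commands=[[[-1,0,0,0],[-2,0,0,0],[-4,0,0,0],[-2.5,0,0,0]]])

```text
clock: 23.25
tool_pos: [0.6629, 0.0417, 0.1169]
orientation: [89.3, 89.8, 3.7]
force: [1.4, 0.2, -0.1]
opening: 0.0261
```

```bash
python3 -c "
from h import *
go(.427,-.208,.115,0)"
```

```text
clock 23.2 tcp [0.6629 0.0417 0.1169] theta -85.6 tilt 0.15 j6 74 F [ 1.4  0.2 -0.1] open 0.0261 | d [  0.13 -25.44  23.09] norm 34.4 spin -1.49
```

move_arm(commands=[[[0,-3.2,2.9,0],[0,-3.2,2.9,0],[0,-3.2,2.9,0],[0,-3.2,2.9,0],[0,-3.2,2.9,0],[0,-3.2,2.9,0],[0,-3.2,2.9,0],[0,-3.1,2.9,0]]], jaw=5)

```text
clock: 24.05
tool_pos: [0.4242, -0.2101, 0.1146]
orientation: [76.9, 89.9, -8.7]
force: [0.8, -0.9, 0.2]
opening: 0.0495
```

move_arm(commands=[[[0,0,0,0.14],[0,0,0,0.14],[0,0,0,0.14],[0,0,0,0.14],[0,0,0,0.14],[0,0,0,0.14],[0,0,0,0.14],[0,0,0,0.14]]])

```text
clock: 24.85
tool_pos: [0.4255, -0.2092, 0.1144]
orientation: [140.9, 89.9, -9.2]
force: [0.3, 0.4, -0.3]
opening: 0.0501
```

move_arm(commands=[[[0,0,0,0.14],[0,0,0,0.14],[0,0,0,0.14],[0,0,0,0.11],[0,0,0,0],[0,0,0,0]]])

```text
clock: 25.45
tool_pos: [0.4255, -0.2091, 0.1141]
orientation: [171.6, 90.0, -8.4]
force: [-0.7, 0.2, 0.7]
opening: 0.0501
```

Run:
```python
from h import *
p,d=snapshot("side");cv2.imwrite("pics/s8.png",cv2.resize(p[70:260,210:450,::-1],None,fx=3,fy=3))
go(.427,-.209,.016,180)
```

```text
clock 25.5 tcp [ 0.4255 -0.2091  0.114 ] theta -180.0 tilt 0.04 j6 2 F [-0.1 -0.4 -0.1] open 0.0500 | d [ 9.8  -0.01 -0.14] norm 9.8 spin 0.00
```

View pics/s8.png

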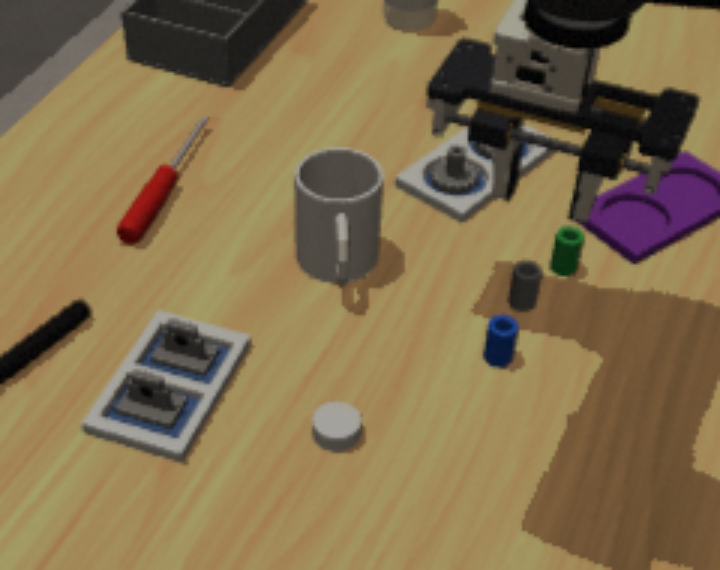

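Both brackets stand in their wells at (185,350) and (150,400). The finger tips at (508,195) and (585,215) straddle the grey sleeve at (525,285), not the blue or green one. I descend.

move_arm(commands=[[[3,0,-0.1,0],[3,0,0,0],[2.8,0,0,0],[1,0,0,0],[0,0,0,0]]])

```text
clock: 26.0
tool_pos: [0.4255, -0.2091, 0.0146]
orientation: [-1.5, 89.8, 178.4]
force: [-1.0, 0.6, 0.1]
opening: 0.0499
```

move_arm(commands=[[[0,0,0,0],[0,0,0,0],[0,0,0,0],[0,0,0,0],[0,0,0,0],[0,0,0,0]]], jaw=1.8)

```text
clock: 26.6
tool_pos: [0.427, -0.2092, 0.0164]
orientation: [169.1, 89.9, -11.0]
force: [-1.0, 1.4, 7.4]
opening: 0.0251
```

move_arm(commands=[[[-1,0,0,0],[-2,0,0,0],[-3,0,0,0],[-3,0,0,0],[-1,0,0,0],[0,0,0,0]]])

```text
clock: 27.2
tool_pos: [0.4274, -0.2092, 0.1175]
orientation: [176.6, 89.8, -3.6]
force: [0.5, -0.1, -0.3]
opening: 0.0255
```

```bash
python3 -c "
from h import *
go(.526,.386,.115)"
```

```text
clock 27.2 tcp [ 0.4274 -0.2092  0.1175] theta 179.8 tilt 0.23 j6 2 F [ 0.5 -0.1 -0.3] open 0.0255 | d [  0.27 -59.54  -9.69] norm 60.3 spin 0.00
```

move_arm(commands=[[[0,-2,-0.3,0],[0,-4,-0.6,0],[0,-4,-0.7,0],[0,-4,-0.6,0],[0,-4,-0.7,0],[0,-4,-0.6,0],[0,-4,-0.7,0],[0,-4,-0.6,0]]])

```text
clock: 28.0
tool_pos: [0.4744, 0.0921, 0.1143]
orientation: [25.4, 89.9, -154.8]
force: [0.6, -0.2, -0.8]
opening: 0.0249
```

move_arm(commands=[[[0,-4,-0.7,0],[0,-4,-0.6,0],[0,-4,-0.7,0],[0,-4,-0.6,0],[0,-4,-0.7,0],[0,-4,-0.6,0],[0,-3.5,-0.6,0],[0,-2,-0.4,0]]])

```text
clock: 28.8
tool_pos: [0.5246, 0.3877, 0.1133]
orientation: [47.2, 89.9, -133.0]
force: [0.4, -0.9, 0.1]
opening: 0.0248
```

move_arm(commands=[[[0,0,0,0],[0,0,0,0]]])

```text
clock: 29.0
tool_pos: [0.5242, 0.385, 0.1135]
orientation: [45.7, 89.8, -134.5]
force: [-0.4, -0.1, 0.2]
opening: 0.0254
```

Run:
```python
from h import *
p,d=snapshot("side");cv2.imwrite("pics/s9.png",cv2.resize(p[230:400,150:390,::-1],None,fx=3,fy=3))
go(.526,.386,.0205)
```

```text
clock 29.1 tcp [0.5243 0.3846 0.114 ] theta 179.8 tilt 0.16 j6 -54 F [-0.4  0.8 -0.7] open 0.0250 | d [ 9.35 -0.16 -0.18] norm 9.4 spin 0.00
```

View pics/s9.png

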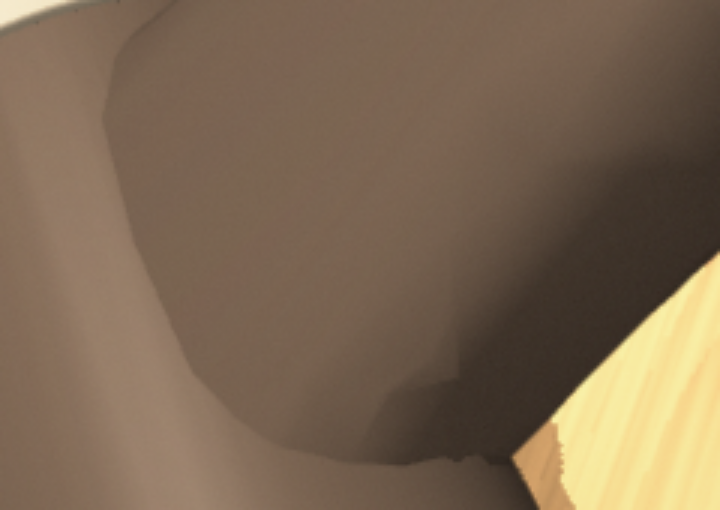

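The arm blocks this view. The tray centre was the same in both cameras to about 2 mm and the well has 10 mm of slack each side, so I lower and release.

move_arm(commands=[[[3,-0.1,-0.1,0],[3,0,0,0],[2.4,0,0,0],[0.8,0,0,0],[0.2,0,0,0],[0,0,0,0]]])

```text
clock: 29.65
tool_pos: [0.5266, 0.3866, 0.0224]
orientation: [-143.5, 90.0, 36.3]
force: [-0.0, 0.2, 0.6]
opening: 0.025
```

move_arm(commands=[[[0,0,0,0],[0,0,0,0],[0,0,0,0],[0,0,0,0]]], jaw=4.2)

```text
clock: 30.05
tool_pos: [0.5263, 0.3869, 0.0221]
orientation: [-128.5, 89.9, 51.3]
force: [-0.4, 0.4, -0.4]
opening: 0.0415
```

move_arm(commands=[[[-1,0,0,0],[-2,0,0,0],[-4,0,0,0],[-4,0,0,0],[-3,0,0,0]]])

```text
clock: 30.55
tool_pos: [0.5267, 0.3871, 0.1653]
orientation: [-139.3, 89.8, 40.6]
force: [0.1, 1.0, -0.7]
opening: 0.0421
```

move_arm(commands=[[[-1,4,0,0],[0,4,0,0],[0,4,0,0],[0,4,0,0],[0,4,0,0],[0,4,0,0],[0,0,0,0],[0,0,0,0]]])

```text
clock: 31.35
tool_pos: [0.5257, 0.1458, 0.1726]
orientation: [-148.3, 89.9, 31.4]
force: [-0.3, 0.4, -0.7]
opening: 0.0424
```

Run:
```python
from h import *
p,d=snapshot("top");cv2.imwrite("pics/t10.png",cv2.resize(p[120:280,170:480,::-1],None,fx=2.5,fy=2.5,interpolation=2))
q,e=snapshot("side");cv2.imwrite("pics/s10.png",cv2.resize(q[:,180:480,::-1],None,fx=1.5,fy=1.5,interpolation=2))
for n,dd in(("top",d),("side",e)):
    P=cloud(n,dd)
    for nm,x,y,r in [("g1",.5425,-.35,.03),("g2",.5195,-.419,.03),("b1",.6665,-.0195,.03),("b2",.662,.0425,.03),("s",.526,.386,.022)]:
        t=P[(np.hypot(P[...,0]-x,P[...,1]-y)<r)&(P[...,2]<.08)]; h=t[t[:,2]>.028]
        print(n,nm,"top z %.3f"%(np.percentile(h[:,2],75) if len(h) else 0),len(h),np.median(h,0).round(3))
go(.5,.1,.2)
```

```text
top g1 top z 0.039 33 [ 0.544 -0.348  0.038]
top g2 top z 0.040 33 [ 0.522 -0.418  0.039]
top b1 top z 0.042 30 [ 0.664 -0.021  0.04 ]
top b2 top z 0.042 29 [0.659 0.039 0.04 ]
top s top z 0.043 57 [0.527 0.38  0.041]
side g1 top z 0.000 0 [nan nan nan]
side g2 top z 0.039 10 [ 0.514 -0.418  0.038]
side b1 top z 0.031 4 [ 0.65  -0.024  0.03 ]
side b2 top z 0.042 72 [0.66  0.044 0.038]
side s top z 0.044 200 [0.524 0.386 0.042]
clock 31.4 tcp [0.5257 0.1471 0.1722] theta 179.8 tilt 0.06 j6 -36 F [ 0.1  0.8 -0.1] open 0.0420 | d [-2.79  4.72  2.56] norm 6.0 spin 0.00
  return _methods._mean(a, axis=axis, dtype=dtype,
  ret = um.true_divide(
```

View pics/t10.png

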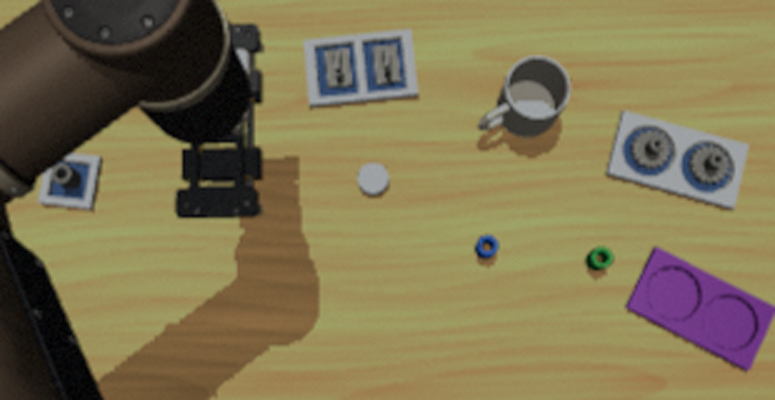

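View pics/s10.png

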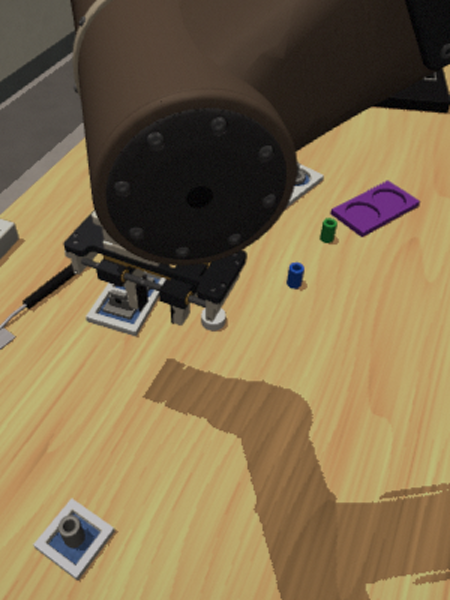

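All five tops are at the height they should be with a 3 mm floor: gears 39–40 mm, brackets 42 mm, sleeve 43 mm. Tin, mug and look-alikes look untouched, so I hand in.

```bash
python3 -c "
from plant import *
print(close_job())"
```

```text
the job is handed in; nothing more can be done
None
```

All five parts are in their trays and the job is handed in, at about 31 s on the robot's clock. I did the gears first, then the brackets, then the grey sleeve.

**Final check (top view, depth):**

| Part | Measured top height | Expected if seated on the 3 mm floor |
|---|---|---|
| Gears | 39 and 40 mm | 39 mm |
| Brackets | 42 and 42 mm | 42 mm |
| Sleeve | 43 mm | 43 mm |

- **Position:** all five were upright and inside their wells in the last top picture.
- **Bystanders:** the mug, tin, blue and green look-alikes and purple tray looked untouched. I judged this by eye and did not measure it.
- **Forces:** the tool force read after each move stayed under 8 N, and the gripper was empty and clear of everything at the end.

**Partial checks:**
- In the last side view the arm hid one gear and most of one bracket, so the side heights for those two could not be used. An earlier side picture had shown both gears and both brackets in their wells.
- The side view was also blocked while I lowered the sleeve. Both final pictures show it standing in its well.
- The gears and the sleeve were released 2 to 4 mm above the floor and dropped the rest of the way.

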